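# Load a half-lapped rail into the sprung clamping jig

### The arm

A 6-joint arm with a two-finger parallel gripper is mounted at the origin on the work surface; the furniture and walls round the work are solid. World frame = base frame: x ahead of the robot, y to its left, z up, the work surface at z = 0. Lengths are in m, angles in rad, forces in N, time in s.
With the tool pointing down it reaches from about 0.35 to 0.975 m from the base axis. Payload 4.9 kg.
Tool frame: the origin (TCP) lies between the finger pads; the fingertips stand 14 mm ahead of it and the grasp point (between the pads) lies 5 mm behind it; y points along the fingers, x is the direction in which the jaws open and shut, and the axes are right-handed (so a half turn about y gives the same grasp; the last joint's range is limited). The gripper opens to 85 mm and grips with 20 to 120 N. Pads are 22 mm wide; open, the fingers measure 114 mm over their backs; the gripper's body (76 mm by 85 mm) begins 54 mm behind the grasp point. The pads swing forward as they close: fully open they stand 13 mm farther back than shut.
Start: joints at [1.113, 0.053, 1.613, -0, 1.476, -0.119], TCP at [0.208, 0.589, 0.245] pointing down, gripper open.
Joint ranges: [-3.01, 3.01], [-1.01, 2.22], [0.06, 2.58], [-1.02, 4.17], [0.09, 2.62], [-3.14, 3.14]. Speed limits (rad/s): [2.57, 2.57, 3.14, 3.14, 3.14, 3.14].

### API

Orientations are given as a unit quaternion [w, x, y, z].
In Python, from workcell import arm gives the robot as it stands.
- The arm moves only by the shell command python3 -m pendant 'ROWS' [OPENING] [FORCE]. ROWS is a JSON object of lists of equal length, an entry for each row: "delta_pos": the shift along the world's x, y, z in cm, a list of three; "rotation": the turn, a rotation vector about the world's x, y, z in rad, a list of three. A call has 1 to 20 rows; each row is the pose to reach, as a shift and turn from the pose commanded when the call began; what a row does not reach only later rows make up. A row lasts 1/12 s, in which the tool goes at most 41.7 mm and 7.16 degrees, less where a joint would pass 70% of its speed; a pose out of reach is approached as far as the arm can. A call with a gripper value outside its range is refused whole. OPENING is the finger opening in cm, from 0 to 8.54, set as the call begins (- or left out, the last holds). The fingers move at their own pace and stop on an object; FORCE is the grip in N (left out, the last holds). Time passes only in rows, so rows that repeat a pose let the fingers close. It gives the time, the measured TCP pose, the force and the opening at its end, in the units of the state.
- arm.observe(): the state, without advancing time (a new reading comes with each control period).
- arm.capture(name): name is "side" or "top" or "wrist"; returns a dict with "img" (480x640x3 uint8, red, green, blue), "intrinsics" (3x3 intrinsics, pixels), "D" ([k1, k2, p1, p2, k3] as OpenCV has them; the pictures are not rectified), "rvec" (rotation vector, rad) and "tvec" (3), from world to camera coordinates, as OpenCV has them. Camera axes: x right, y down, z forward; pixel columns grow to the right and rows downward; lengths in m; the calibration is good to about 2 mm. A picture is of the moment at which its call begins. There is no depth.
- arm.job_done(): hands the job in, once; it reports no verdict.
Trained networks look in a picture, given as the dict that the camera call returned (one of the last four; its "shot" number tells which), for a name from the list of things; names that differ only in an ending like _2 or _b are one class to them, and where a whole thing is asked for, a point or a joint stands for the part that bears it (a point fixed in the world has none). Each returns a list of dicts, best first, with "score" (0 to 1); they miss things now and then, are a little off and sometimes report something else, mostly with a low value. They report only what shows in the picture. A call takes as long as a camera call.
- arm.spot_in(picture, name): "centre" ([row, column] in pixels, amid what is visible of it).
- arm.trace(picture, name): "mask" (480x640 bool, what is visible of it) and "centre" ([row, column] in pixels, amid what is visible of it).
- arm.mark_of(picture, name): "centre" ([row, column] in pixels: a listed point, or the origin of a listed thing).
The state is a dict: "time_s": time; "joints": joint angles; "qvel": joint speeds; "joint_efforts": joint torques, N m; "tcp_pos": TCP position; "orientation": TCP orientation; "wrist_force": force on the tool from outside, world axes, zero at the start; "moment": the same for the moment, N m; "finger_gap": finger opening in m.
Only numpy, scipy, OpenCV 4.12 (cv2) and the standard library are available. Lean on these libraries where they do the work, as an engineer would, in place of code of your own. Each camera call takes 0.05 s, during which the arm holds its last target. There are 200 camera calls.

### The job

Clamp the half-lapped rail in the jig, ready for drilling. First press the black tail plate of the jig's sprung lever down, feeling for the catch and without straining the lever, until the catch holds the jaw open by itself; then lay the rail flat on the jig with its thin, lapped end under the raised foot, pushed right up against the end stop and along the side fence, and let go of it. Last, press the steel tab of the catch so that the jaw drops and grips the thin end, and leave it so, with the other things on the bench where they were.

Things in the scene. Friction and masses are not known exactly. Their poses are not given: they have to be found in the camera images.
- rail: plain wooden rail 200 mm long, 32 wide, 20 thick, lying flat. At its +x end the upper half is cut away over the last 40 mm (a half lap), leaving a tongue 10 mm thick. Origin on the underside at mid length and width; +x along the rail toward the lapped end, z up. Balance point 9 mm from the origin toward -x. About 75 g
- lap_end (a point): the middle of the lower edge of the rail's lapped end face (100 mm along +x from the rail's origin, at the underside)
- jig: plywood base 18 mm thick, screwed down, with wooden end stop and side fence (both 16 mm high), steel rocker lever and catch. Origin on the bench under the clamp foot, z up; the rail goes in along +x and overhangs the front. In mm: base x -115..60, y -215..44; end stop face x = 20 (y -18..38); fence face y = 16 (x -43..19); rocker over x -17..17, pivot at y = -60, z = 66
- nest (a point): where the rail's lap_end must come: on the base's top (18 mm above the bench), at the face of the end stop, on the centre line of a rail that touches the fence. Axes as the jig's.
- rocker (a joint): sprung rocker lever, rad: 0 at rest in the empty jig (foot 2 mm above the base), growing as the tail is pressed and the foot lifts. The catch takes it at about 0.41 (foot some 28 mm above the base); stop at 0.47. Closed on the 10 mm tongue it reads about 0.13, on the full 20 mm about 0.28. The tail takes 3 N at first, 10 N at the end, up to 15 N or so while the catch is pushed aside
- press_pad (a point): middle of the top of the black ribbed plate (34 x 36 mm) on the tail of the rocker, where it is pressed down. It stands 110 mm above the bench with the lever at rest, about 66 when caught, and moves 9 mm away from the pivot on the way down
- clamp_foot: black rubber foot, 18 mm across, under the stud at the jaw end of the rocker; origin on its axis, 11 mm above its lower face. Straight above the jig's origin when closed, some 12 mm further toward the jig's +y when held open
- pawl (a joint): the catch, rad: 0 sprung in (holding or ready), growing as its tab is pressed down; it lets the lever go at about 0.2 and is stopped at 0.32
- catch_tab (a point): middle of the top of the catch's ribbed steel thumb tab (30 x 28 mm), at the end of the jig beyond the tail, 49 mm above the bench; it goes down 10 to 12 mm (2 to 3 N) to let the lever go, and stops after 18
- pin_tin: bystander: round grey tin of pins, 71 across, 30 high, open on top mm
- pin_box: bystander: cardboard carton of pins, 60 x 101 x 56 mm
- screwdriver: bystander: screwdriver with a dark green handle, 27 x 196 x 27 mm
- pencil: bystander: pencil, 10 x 165 x 9 mm
- red_marker: bystander: red marker pen, 14 x 135 x 14 mm
- oil_bottle: bystander: white squeeze bottle, 48 across, 132 high mm

How it is judged:
On the way, in this order (a step that is already met when the one before it is completed fails the run):
1. the lever is held open by the catch alone, with no finger on the jig (value of joint rocker above 0.38 rad and value of joint pawl below 0.06 rad and contact force between the fingers and jig below 0.1 N), for 0.3 s.
2. with the jaw still held open, the rail lies home against the end stop and the fence, let go (x of lap_end in the frame of nest between -0.003 and 0.003 m and y of lap_end in the frame of nest between -0.003 and 0.003 m and z of lap_end in the frame of nest between -0.003 and 0.003 m and angle between the x axis of rail and the x axis of nest, either way round below 0.04 rad and angle between rail's own z axis and vertical below 0.05 rad and value of joint rocker above 0.38 rad and value of joint pawl below 0.06 rad and contact force between the fingers and rail below 0.1 N), for 0.2 s.
At the end, for the whole second after the job is handed in: the rail lies flat in the jig, its lapped end within 3 mm of the end stop and of the fence line and the rail within 0.04 rad of the fence; the rubber foot presses on its thin end (more than 3 N, lever between 0.07 and 0.20 rad) with the catch sprung back, all at rest (x of lap_end in the frame of nest between -0.003 and 0.003 m and y of lap_end in the frame of nest between -0.003 and 0.003 m and z of lap_end in the frame of nest between -0.003 and 0.003 m and angle between the x axis of rail and the x axis of nest, either way round below 0.04 rad and angle between rail's own z axis and vertical below 0.05 rad and value of joint rocker between 0.07 and 0.2 rad and value of joint pawl below 0.06 rad and contact force between clamp_foot and rail above 3 N and linear speed of rail below 0.01 m/s); the robot touches nothing.
It fails at once if the jig is pressed or pushed with more than 60 N (contact force between the fingers and jig above 60 N).
It fails at once if a bystander is pushed more than 25 mm from its place (distance of any of pin_tin, pin_box, screwdriver, pencil, red_marker, oil_bottle from where it was at the start of the episode above 0.025 m).
It also fails if it takes over 58 s, if anything falls off the work surface, if the arm or the gripper's body presses on something with over 40 N, if the wrist force passes 120 N, or if a joint passes its speed limit or range.

## Working session

There is one attempt and no reset: what is moved stays moved. The work goes in short steps, Python scripts to look and compute and a shell command to move; the robot and the scene stay as the last step left them, time stands still between calls to the robot, and variables do not carry over. Pictures are saved under pics/ and viewed, about 8 in all and at most 12, crops included, and the job is handed in when it is done.

```bash
mkdir -p pics; cat > h.py <<'E'
import numpy as np, cv2
from workcell import arm
def P(c):
    R=cv2.Rodrigues(np.array(c["rvec"],float))[0]; return R,np.array(c["tvec"],float).ravel(),np.array(c["intrinsics"],float),np.array(c["D"],float)
def ray(c,rc):
    R,t,K,D=P(c); u=cv2.undistortPoints(np.array([[[rc[1],rc[0]]]],float),K,D)[0,0]
    return -R.T@t, R.T@np.array([u[0],u[1],1.])
def onz(c,rc,z):
    o,d=ray(c,rc); return o+d*(z-o[2])/d[2]
def tri(*prs):
    A=np.zeros((3,3));b=np.zeros(3);L=[]
    for c,rc in prs:
        o,d=ray(c,rc); d=d/np.linalg.norm(d); M=np.eye(3)-np.outer(d,d);A+=M;b+=M@o;L.append((o,d,M))
    p=np.linalg.solve(A,b); return p,[round(1000*np.linalg.norm(M@(p-o)),1) for o,d,M in L]
def proj(c,p):
    return cv2.projectPoints(np.array(p,float).reshape(-1,1,3),np.array(c["rvec"],float),np.array(c["tvec"],float),np.array(c["intrinsics"],float),np.array(c["D"],float))[0].reshape(-1,2)
def save(c,n): cv2.imwrite("pics/"+n+".png",c["img"][:,:,::-1])
E
python3 - <<'E'
from h import *
np.set_printoptions(precision=4,suppress=True)
s=arm.capture("side");t=arm.capture("top")
save(s,"s0");save(t,"t0")
cv2.imwrite("pics/both0.png",cv2.resize(np.vstack([s["img"],t["img"]])[:,:,::-1],None,fx=.625,fy=.625))
for n in ["rail","lap_end","jig","nest","press_pad","clamp_foot","catch_tab"]:
    a=arm.mark_of(s,n);b=arm.mark_of(t,n)
    print(n,[(np.round(x["centre"]),round(x["score"],2)) for x in a[:2]],[(np.round(x["centre"]),round(x["score"],2)) for x in b[:2]])
    if a and b: print("   ",*tri((s,a[0]["centre"]),(t,b[0]["centre"])))
for n,z in [("pin_tin",.02),("pin_box",.05),("screwdriver",.013),("pencil",.005),("red_marker",.007),("oil_bottle",.1)]:
    b=arm.spot_in(t,n); 
    if b: print(n,b[0]["score"],np.round(b[0]["centre"]),onz(t,b[0]["centre"],z))
for c in(s,t): R,tt,K,D=P(c);print(-R.T@tt)
o=arm.observe();print(o["tcp_pos"],o["orientation"],o["time_s"],o["wrist_force"])
E
```

```text
rail [(array([233., 266.]), 0.6)] [(array([282., 233.]), 0.65), (array([310., 400.]), 0.57)]
    [0.4364 0.1129 0.011 ] [np.float64(0.5), np.float64(0.5)]
lap_end [(array([260., 270.]), 0.85)] [(array([285., 273.]), 0.77)]
    [0.4288 0.0241 0.0047] [np.float64(1.4), np.float64(1.4)]
jig [(array([332., 400.]), 0.79)] [(array([201., 388.]), 0.8)]
    [ 0.6204 -0.2409 -0.0104] [np.float64(2.4), np.float64(2.4)]
nest [(array([332., 409.]), 0.75)] [(array([200., 401.]), 0.69), (array([197., 207.]), 0.5)]
    [ 0.6202 -0.2671  0.0152] [np.float64(0.4), np.float64(0.4)]
press_pad [(array([314., 324.]), 0.89)] [(array([267., 403.]), 0.62), (array([284., 274.]), 0.54)]
    [ 0.4614 -0.254   0.1057] [np.float64(1.2), np.float64(1.2)]
clamp_foot [(array([322., 403.]), 0.58)] []
catch_tab [(array([348., 276.]), 0.69)] []
pin_tin 0.82 [347. 389.] [ 0.2901 -0.2335  0.02  ]
pin_box 0.88 [196. 206.] [0.6255 0.1716 0.05  ]
screwdriver 0.93 [152. 228.] [0.7373 0.13   0.013 ]
pencil 0.66 [140. 320.] [ 0.7663 -0.0826  0.005 ]
red_marker 0.82 [325. 342.] [ 0.3402 -0.1292  0.007 ]
oil_bottle 0.83 [150. 203.] [0.7156 0.17   0.1   ]
[ 0.2905 -0.8171  0.7491]
[ 0.3734 -0.0742  1.2089]
[0.2077 0.5894 0.2453] [-0.5771  0.5772  0.4085 -0.4086] 1.1 [-0.2319  0.2108  0.1801]
```

View pics/both0.png

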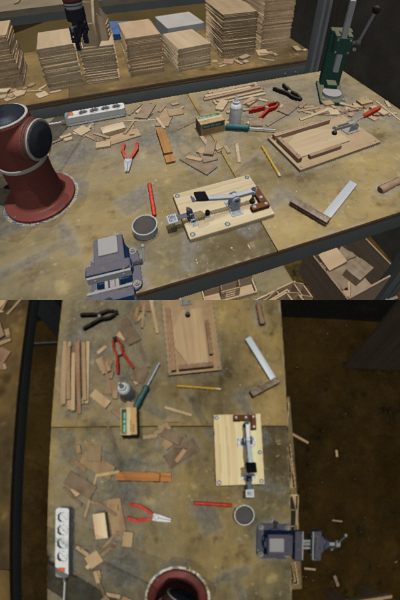

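```bash
python3 - <<'E'
import cv2,numpy as np
s=cv2.imread("pics/s0.png");t=cv2.imread("pics/t0.png")
a=cv2.resize(t[170:330,170:440],(800,474),interpolation=3)
cv2.imwrite("pics/tc.png",a)
b=cv2.resize(s[180:390,220:470],(714,600),interpolation=3)
cv2.imwrite("pics/sc.png",b)
E
```

```text
(no output)
```

View pics/tc.png

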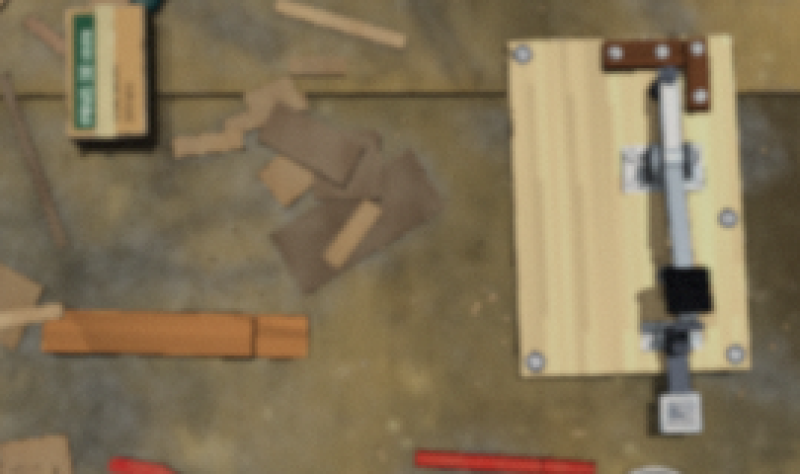

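View pics/sc.png

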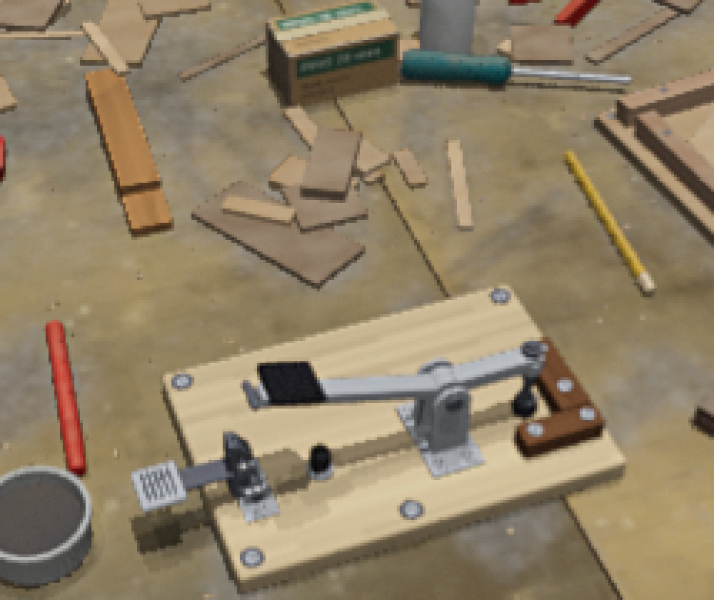

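```bash
cat > fit.py <<'E'
from h import *
from scipy.optimize import least_squares
np.set_printoptions(precision=4,suppress=True)
s=arm.capture("side");t=arm.capture("top")
T=lambda L:[(170+x/2.963,170+y/2.9625) for x,y in L]
S=lambda L:[(220+x/2.856,180+y/2.857) for x,y in L]
def fit(obj,tp,sp,x0):
    obj=np.array(obj)/1000
    def W(p):
        c,si=np.cos(p[2]),np.sin(p[2]);return np.c_[p[0]+c*obj[:,0]-si*obj[:,1],p[1]+si*obj[:,0]+c*obj[:,1],obj[:,2]]
    def f(p):
        w=W(p);r=[]
        for c,px in((t,tp),(s,sp)):
            q=proj(c,w)
            r+=[q[i]-px[i] for i in range(len(px)) if px[i] is not None]
        return np.ravel(r)
    r=least_squares(f,x0,loss="soft_l1");print(r.x);print(f(r.x).reshape(-1,2).round(1).tolist());return r.x
j=fit([(-115,44,18),(60,44,18),(60,-215,18),(-115,-215,18)],T([(508,40),(733,35),(750,369),(520,376)]),S([(505,288),(622,463),(240,580),(165,377)]),[.62,-.24,-1.57])
c,si=np.cos(j[2]),np.sin(j[2])
print("nest",j[0]+c*.02,j[1]+si*.02)
for n,x,y in[("pad rest? y-",0,-160),("foot",0,0)]: print(n,j[0]+c*x/1e3-si*y/1e3,j[1]+si*x/1e3+c*y/1e3)
r=fit([(-100,-16,20),(-100,16,20),(100,16,10),(100,-16,10),(60,16,20),(60,-16,20)],T([(42,352),(45,312),(308,316),(308,357),(253,316),(252,357)]),S([(87,78),(112,70),(170,222),(137,230),(157,183),(121,189)]),[.43,.11,-1.57])
for n in["press_pad","catch_tab"]:
    a=arm.mark_of(s,n)[0]["centre"]; 
    p=onz(s,a,.110 if n[0]=="p" else .049); d=p[:2]-j[:2]; print(n,p,"jig xy",c*d[0]+si*d[1],-si*d[0]+c*d[1])
# top view tab
for rc,z in(((170+412/2.9625,170+681/2.963),.049),((170+289/2.9625,170+688/2.963),.11)):
    p=onz(t,rc,z);d=p[:2]-j[:2];print("top",p,"jig xy",c*d[0]+si*d[1],-si*d[0]+c*d[1])
E
python3 fit.py
```

```text
[ 0.618  -0.2479 -1.544 ]
[[0.1, -0.2], [0.4, -0.5], [1.0, 0.3], [0.4, 0.7], [0.8, -2.2], [2.0, -0.5], [-1.1, -0.1], [-2.2, -1.2]]
nest 0.6185596518144149 -0.26790844453595253
pad rest? y- 0.45808201217201555 -0.25219452793937347
foot 0.6180247855548799 -0.24791559786309447
[ 0.4334  0.1203 -1.5844]
[[0.4, 0.7], [-0.1, -0.2], [0.6, -0.1], [0.3, 0.3], [0.8, -0.6], [0.9, -0.0], [-2.2, -1.8], [1.8, -1.4], [0.4, -0.6], [-2.4, -0.4], [0.5, -1.5], [-0.9, -0.8]]
press_pad [ 0.4621 -0.2591  0.11  ] jig xy 0.007028807911813517 -0.15613849476553743
catch_tab [ 0.3714 -0.2531  0.049 ] jig xy -0.0014103288225496202 -0.24669206529465337
top [ 0.3737 -0.2536  0.049 ] jig xy -0.0008959159427286882 -0.24437292689751555
top [ 0.4589 -0.2508  0.11  ] jig xy -0.0013905116821678614 -0.15914936238933536
```

```bash
python3 -m pendant '{"delta_pos":[[24,-29,0],[24,-29,0],[24,-29,0],[24,-29,0],[24,-29,0],[24,-29,0],[24,-29,0],[24,-29,0],[24,-29,0],[25,-84,-6],[25,-84,-6],[25,-84,-6],[25,-84,-6],[25,-84,-6],[25,-84,-6],[25,-84,-6],[25,-84,-6],[25,-84,-6],[25,-84,-6],[25,-84,-6]],"rotation":[[0,0,-1.2],[0,0,-1.2],[0,0,-1.2],[0,0,-1.2],[0,0,-1.2],[0,0,-1.2],[0,0,-1.2],[0,0,-1.2],[0,0,-1.2],[0,0,-1.2],[0,0,-1.2],[0,0,-1.2],[0,0,-1.2],[0,0,-1.2],[0,0,-1.2],[0,0,-1.2],[0,0,-1.2],[0,0,-1.2],[0,0,-1.2],[0,0,-1.2]]}' 0 40
```

```text
time_s: 2.97
tcp_pos: [0.4555, -0.1571, 0.1959]
orientation: [-0.707, 0.707, 0.012, -0.011]
wrist_force: [2.3, 1.3, 0.3]
finger_gap: 0.0
```

```bash
python3 -m pendant '{"delta_pos":[[0.4,-4,-1],[0.4,-8,-3],[0.4,-9.5,-5],[0.4,-9.5,-5],[0.4,-9.5,-5]],"rotation":[[0,0,0],[0,0,0],[0,0,0],[0,0,0],[0,0,0]]}'
python3 - <<'E'
from h import *
np.set_printoptions(precision=4,suppress=True)
s=arm.capture("side");t=arm.capture("top");w=arm.capture("wrist")
for c,n in((s,"side"),(t,"top"),(w,"wrist")):
    for k in("press_pad","catch_tab"):
        a=arm.mark_of(c,k)
        if a: print(n,k,round(a[0]["score"],2),a[0]["centre"],onz(c,a[0]["centre"],.11 if k[0]=="p" else .049))
cv2.imwrite("pics/p1.png",np.vstack([cv2.resize(s["img"][270:390,240:440],(500,300)),cv2.resize(w["img"],(400,300))[:, :].copy() if 0 else cv2.copyMakeBorder(cv2.resize(w["img"],(400,300)),0,0,0,100,0)])[:,:,::-1])
o=arm.observe();print(o["tcp_pos"],o["wrist_force"],o["joints"])
E
```

```text
time_s: 3.38
tcp_pos: [0.4588, -0.2502, 0.1442]
orientation: [0.708, -0.706, -0.01, 0.011]
wrist_force: [-0.5, 0.9, 0.6]
finger_gap: -0.0001
side press_pad 0.94 [310.2, 323.7] [ 0.4636 -0.2486  0.11  ]
side catch_tab 0.73 [348.7, 273.8] [ 0.3715 -0.2525  0.049 ]
top press_pad 0.74 [264.8, 400.7] [ 0.4646 -0.2478  0.11  ]
top catch_tab 0.45 [308.8, 398.6] [ 0.3743 -0.2509  0.049 ]
wrist press_pad 0.7 [303.2, 318.3] [ 0.459  -0.2491  0.11  ]
wrist catch_tab 0.89 [258.8, 176.0] [ 0.375  -0.2544  0.049 ]
[ 0.4603 -0.2496  0.1465] [-0.4266  0.843   0.2818] [-0.6391 -0.1095  1.9414  0.      1.3084 -0.6722]
```

View pics/p1.png

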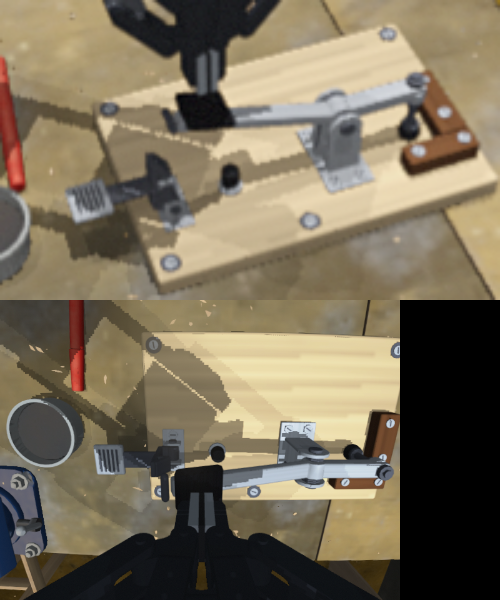

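```bash
python3 -m pendant '{"delta_pos":[[0.1,0,-1],[0.1,0,-2],[0,0,-2.4],[-0.1,0,-2.8],[-0.2,0,-3.2],[-0.35,0,-3.6],[-0.45,0,-4],[-0.55,0,-4.4],[-0.65,0,-4.8],[-0.7,0,-5.2],[-0.75,0,-5.5],[-0.75,0,-5.5]],"rotation":[[0,0,0],[0,0,0],[0,0,0],[0,0,0],[0,0,0],[0,0,0],[0,0,0],[0,0,0],[0,0,0],[0,0,0],[0,0,0],[0,0,0]]}'
```

```text
time_s: 4.83
tcp_pos: [0.4527, -0.2502, 0.0916]
orientation: [0.707, -0.707, -0.012, 0.011]
wrist_force: [-1.1, 2.1, 8.4]
finger_gap: -0.0003
```

```bash
python3 -m pendant '{"delta_pos":[[0,0,-0.2],[0,0,-0.4],[-0.1,0,-0.6],[-0.1,0,-0.6]],"rotation":[[0,0,0],[0,0,0],[0,0,0],[0,0,0]]}'
python3 -m pendant '{"delta_pos":[[0,0,-0.15],[0,0,-0.3],[0,0,-0.3]],"rotation":[[0,0,0],[0,0,0],[0,0,0]]}'
python3 -m pendant '{"delta_pos":[[0,0,-0.15],[0,0,-0.25],[0,0,-0.25]],"rotation":[[0,0,0],[0,0,0],[0,0,0]]}'
```

```text
time_s: 5.17
tcp_pos: [0.4523, -0.2503, 0.0867]
orientation: [-0.707, 0.707, 0.012, -0.01]
wrist_force: [-0.9, 2.5, 9.9]
finger_gap: 0.0001
time_s: 5.42
tcp_pos: [0.4521, -0.2502, 0.0831]
orientation: [-0.707, 0.707, 0.012, -0.011]
wrist_force: [-1.5, 1.4, 8.2]
finger_gap: 0.0
time_s: 5.67
tcp_pos: [0.452, -0.2502, 0.0806]
orientation: [-0.707, 0.707, 0.012, -0.011]
wrist_force: [-1.2, 2.2, 9.4]
finger_gap: 0.0002
```

```bash
for i in 1 2 3; do python3 -m pendant '{"delta_pos":[[0,0,-0.1],[0,0,-0.15]],"rotation":[[0,0,0],[0,0,0]]}' | grep -E "tcp|wrist"; done; python3 - <<'E'
from h import *
s=arm.capture("side");w=arm.capture("wrist")
cv2.imwrite("pics/p2.png",np.vstack([cv2.resize(s["img"][270:390,240:440],(500,300)),cv2.copyMakeBorder(cv2.resize(w["img"],(400,300)),0,0,0,100,0)])[:,:,::-1])
E
```

```text
tcp_pos: [0.4521, -0.2503, 0.0792]
wrist_force: [-2.4, 1.8, 10.7]
tcp_pos: [0.4521, -0.2503, 0.0778]
wrist_force: [-1.8, 1.6, 11.3]
tcp_pos: [0.4521, -0.2503, 0.0763]
wrist_force: [-1.8, 1.5, 10.8]
```

View pics/p2.png

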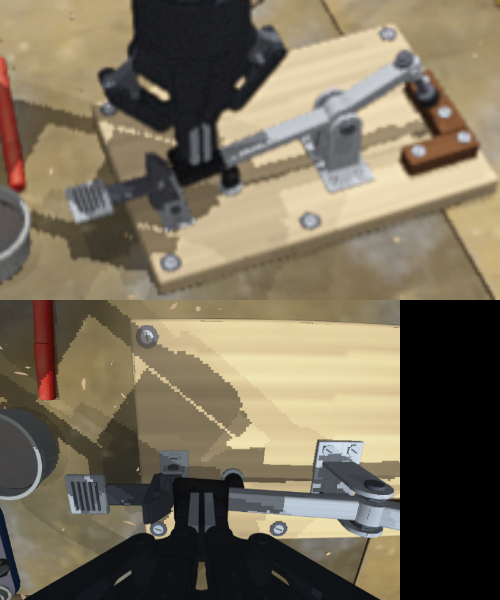

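```bash
for i in 1 2; do python3 -m pendant '{"delta_pos":[[0,0,-0.06],[0,0,-0.06]],"rotation":[[0,0,0],[0,0,0]]}' | grep -E "tcp|wrist"; done
for i in 1 2 3 4; do python3 -m pendant '{"delta_pos":[[0,0,0.15],[0,0,0.2]],"rotation":[[0,0,0],[0,0,0]]}' | grep -E "tcp|wrist"; done
```

```text
tcp_pos: [0.4521, -0.2503, 0.0757]
wrist_force: [-1.4, 2.5, 9.8]
tcp_pos: [0.4522, -0.2503, 0.0753]
wrist_force: [-2.0, 2.3, 11.7]
tcp_pos: [0.4521, -0.2503, 0.0773]
wrist_force: [-1.3, 1.3, 11.0]
tcp_pos: [0.4521, -0.2503, 0.0793]
wrist_force: [-1.3, 1.6, 10.8]
tcp_pos: [0.452, -0.2502, 0.0809]
wrist_force: [-1.3, 1.9, 6.5]
tcp_pos: [0.4512, -0.2499, 0.0813]
wrist_force: [0.2, -1.0, 0.1]
```

```bash
python3 -m pendant '{"delta_pos":[[0,0,3],[0,0,7],[0,2,10],[-1.8,10,11],[-1.8,37.9,10],[-1.8,37.9,9],[-1.8,37.9,8],[-1.8,37.9,8],[-1.8,37.9,8],[-1.8,37.9,8],[-1.8,37.9,8],[-1.8,37.9,8],[-1.8,37.9,8],[-1.8,37.9,8]],"rotation":[[0,0,0],[0,0,0],[0,0,0],[0,0,0],[0,0,0],[0,0,0],[0,0,0],[0,0,0],[0,0,0],[0,0,-0.03],[0,0,-0.03],[0,0,-0.03],[0,0,-0.03],[0,0,-0.03]]}' 6.5
python3 - <<'E'
from h import *
np.set_printoptions(precision=4,suppress=True)
s=arm.capture("side");w=arm.capture("wrist")
for c,n in((s,"side"),(w,"wrist")):
    for k,z in(("rail",0),("lap_end",0),("press_pad",.066)):
        a=arm.mark_of(c,k)
        if a: print(n,k,round(a[0]["score"],2),a[0]["centre"],onz(c,a[0]["centre"],z))
m=arm.trace(w,"rail")[0]; pts=np.argwhere(m["mask"]); print(cv2.minAreaRect(pts[:,::-1].astype(np.float32)))
wi=w["img"].copy(); cs,_=cv2.findContours(m["mask"].astype(np.uint8),0,2); cv2.drawContours(wi,cs,-1,(255,0,255),1)
cv2.imwrite("pics/p3.png",np.vstack([cv2.resize(s["img"][270:390,240:440],(400,240)),cv2.resize(wi,(400,300))])[:,:,::-1])
save(w,"w3");o=arm.observe();print(o["tcp_pos"],o["wrist_force"])
E
```

```text
time_s: 8.43
tcp_pos: [0.4323, 0.1301, 0.1603]
orientation: [-0.707, 0.707, 0.001, -0.003]
wrist_force: [1.2, -0.5, -0.2]
finger_gap: 0.0651
side rail 0.95 [233.5, 259.0] [0.424  0.1291 0.    ]
side lap_end 0.88 [260.7, 271.4] [0.4294 0.0259 0.    ]
side press_pad 0.9 [331.6, 318.2] [ 0.4512 -0.2541  0.066 ]
wrist rail 0.7 [235.6, 326.5] [0.436  0.1211 0.    ]
wrist lap_end 0.6 [350.2, 322.1] [0.4332 0.0236 0.    ]Traceback (most recent call last):
  File "<stdin>", line 8, in <module>
IndexError: list index out of range
```

```bash
python3 - <<'E'
from h import *
np.set_printoptions(precision=4,suppress=True)
s=arm.capture("side");w=arm.capture("wrist")
cv2.imwrite("pics/p3.png",np.vstack([cv2.resize(s["img"][260:390,240:440],(480,312)),cv2.resize(w["img"][180:400,160:480],(480,288))])[:,:,::-1])
o=arm.observe();print(o["tcp_pos"],o["wrist_force"])
E
```

```text
[0.4335 0.1286 0.1616] [-0.0636  0.2082  0.4925]
```

View pics/p3.png

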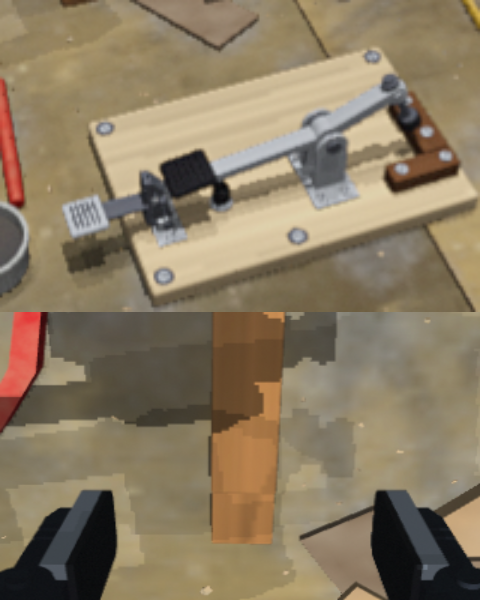

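```bash
python3 -m pendant '{"delta_pos":[[0,0,-4],[0,0,-8],[0,0,-11],[0,0,-13],[0,0,-14.3],[0,0,-14.3],[0,0,-14.3]],"rotation":[[0,0,0],[0,0,0],[0,0,0],[0,0,0],[0,0,0],[0,0,0],[0,0,0]]}'
python3 -m pendant '{"delta_pos":[[0,0,0],[0,0,0],[0,0,0],[0,0,0],[0,0,0],[0,0,0],[0,0,0],[0,0,0]],"rotation":[[0,0,0],[0,0,0],[0,0,0],[0,0,0],[0,0,0],[0,0,0],[0,0,0],[0,0,0]]}' 2 40
```

```text
time_s: 9.57
tcp_pos: [0.4328, 0.1289, 0.018]
orientation: [-0.707, 0.707, 0.0, -0.001]
wrist_force: [0.4, -0.7, 1.9]
finger_gap: 0.0648
time_s: 10.23
tcp_pos: [0.435, 0.1292, 0.0204]
orientation: [0.707, -0.707, -0.002, -0.001]
wrist_force: [-0.8, 0.3, 6.3]
finger_gap: 0.0308
```

```bash
python3 -m pendant '{"delta_pos":[[0,0,0],[0,0,0.2],[0,0,0.5],[0,0,0.5]],"rotation":[[0,0,0],[0,0,0],[0,0,0],[0,0,0]]}' 4.5
python3 -m pendant '{"delta_pos":[[0,0,0],[0,0,0],[0,0,0],[0,0,0],[0,0,0],[0,0,0]],"rotation":[[0,0,0],[0,0,0],[0,0,0],[0,0,0],[0,0,0],[0,0,0]]}' 2 40
python3 -m pendant '{"delta_pos":[[0,0,1],[0,0,4],[0,0,8],[0,0,10],[0,0,10]],"rotation":[[0,0,0],[0,0,0],[0,0,0],[0,0,0],[0,0,0]]}'
python3 - <<'E'
from h import *
np.set_printoptions(precision=4,suppress=True)
s=arm.capture("side");w=arm.capture("wrist");t=arm.capture("top")
o=arm.observe();print(o["tcp_pos"],o["wrist_force"],o["moment"])
for k in("rail","lap_end"):
  A={}
  for c,n in((s,"side"),(w,"wrist"),(t,"top")):
    a=arm.mark_of(c,k)
    if a: A[n]=(c,a[0]["centre"]);print(k,n,a[0]["score"],onz(c,a[0]["centre"],o["tcp_pos"][2]-.021))
  if len(A)>1: print(tri(*A.values()))
E
```

```text
time_s: 10.57
tcp_pos: [0.4335, 0.129, 0.0239]
orientation: [0.707, -0.707, -0.001, 0.001]
wrist_force: [0.4, -0.1, 0.6]
finger_gap: 0.045
time_s: 11.07
tcp_pos: [0.4337, 0.129, 0.0239]
orientation: [0.707, -0.707, -0.001, 0.0]
wrist_force: [-0.5, -1.3, 5.1]
finger_gap: 0.0308
time_s: 11.48
tcp_pos: [0.4366, 0.1295, 0.1294]
orientation: [0.708, -0.707, -0.004, -0.003]
wrist_force: [1.2, 0.8, 0.3]
finger_gap: 0.0306
[0.4324 0.1289 0.1225] [ 0.3624 -0.265  -1.0631] [-0.0266  0.0323  0.0167]
rail side 0.57 [0.4389 0.1332 0.1015]
rail wrist 0.56 [0.4373 0.1233 0.1015]
rail top 0.7 [0.4289 0.1172 0.1015]
(array([0.4344, 0.1214, 0.1056]), [np.float64(4.4), np.float64(4.6), np.float64(7.5)])
lap_end side 0.64 [0.4353 0.0162 0.1015]
lap_end top 0.87 [0.4349 0.0243 0.1015]
(array([0.4361, 0.0248, 0.0949]), [np.float64(0.8), np.float64(0.8)])
```

```bash
python3 -m pendant '{"delta_pos":[[2,-3,0],[4,-6,0],[7,-10,0],[10,-14,0],[13,-18,0],[16,-22,0],[17.8,-24.3,0],[17.8,-24.3,-2],[17.8,-24.3,-4],[17.8,-24.3,-4],[17.8,-24.3,-4]],"rotation":[[0,0,0],[0,0,0],[0,0,0.027],[0,0,0.027],[0,0,0.027],[0,0,0.027],[0,0,0.027],[0,0,0.027],[0,0,0.027],[0,0,0.027],[0,0,0.027]]}'
python3 - <<'E'
from h import *
np.set_printoptions(precision=4,suppress=True)
s=arm.capture("side");w=arm.capture("wrist");t=arm.capture("top")
o=arm.observe();print(o["tcp_pos"],o["wrist_force"],o["moment"],o["orientation"])
z=o["tcp_pos"][2]-.0237
for k,zz in(("rail",z),("lap_end",z),("nest",.018),("clamp_foot",.057),("press_pad",.066)):
  A={}
  for c,n in((s,"side"),(w,"wrist"),(t,"top")):
    a=arm.mark_of(c,k)
    if a: A[n]=(c,a[0]["centre"]);print(k,n,a[0]["score"],onz(c,a[0]["centre"],zz))
  if len(A)>1: print(tri(*A.values()))
cv2.imwrite("pics/p4.png",np.vstack([cv2.resize(s["img"][240:380,260:500],(514,300)),cv2.copyMakeBorder(cv2.resize(t["img"][160:300,320:460],(300,300)),0,0,0,214,0)])[:,:,::-1])
E
```

```text
time_s: 12.85
tcp_pos: [0.6096, -0.1136, 0.081]
orientation: [0.708, -0.706, -0.008, 0.012]
wrist_force: [0.7, -1.2, -0.1]
finger_gap: 0.031
[ 0.6117 -0.1134  0.0847] [ 0.7614 -1.061   0.0316] [-0.0074 -0.0643  0.0251] [-0.7069  0.7072  0.0111 -0.0101]
rail side 0.58 [ 0.6099 -0.1182  0.061 ]
rail wrist 0.74 [ 0.6116 -0.1179  0.061 ]
rail top 0.82 [ 0.612  -0.1185  0.061 ]
(array([ 0.6112, -0.1181,  0.0607]), [np.float64(1.2), np.float64(0.4), np.float64(0.9)])
lap_end side 0.84 [ 0.6126 -0.2184  0.061 ]
lap_end top 0.86 [ 0.6106 -0.2201  0.061 ]
(array([ 0.6109, -0.2201,  0.0629]), [np.float64(0.7), np.float64(0.7)])
nest side 0.73 [ 0.6186 -0.2657  0.018 ]
nest wrist 0.55 [ 0.7531 -0.0745  0.018 ]
nest top 0.84 [ 0.6155 -0.2717  0.018 ]
(array([ 0.6719, -0.1896, -0.0082]), [np.float64(52.8), np.float64(143.1), np.float64(100.3)])
clamp_foot side 0.56 [ 0.4519 -0.2465  0.057 ]
press_pad side 0.58 [ 0.4523 -0.2568  0.066 ]
press_pad top 0.93 [ 0.4483 -0.2506  0.066 ]
(array([ 0.4511, -0.252 ,  0.0604]), [np.float64(2.5), np.float64(2.5)])
```

View pics/p4.png

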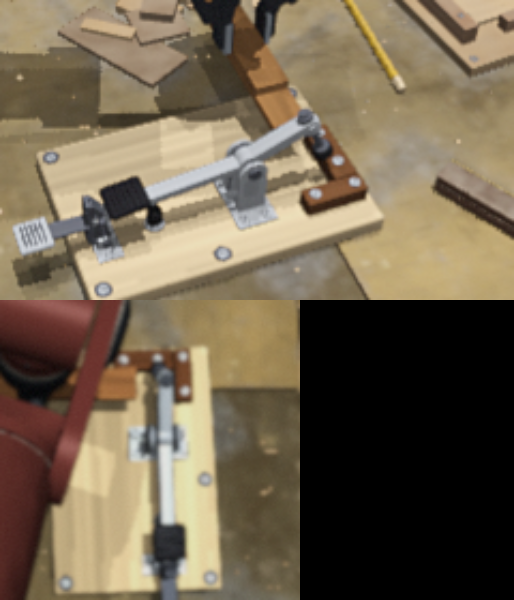

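```bash
python3 -m pendant '{"delta_pos":[[0,0,-1.5],[0,0,-3],[0,0,-3.7],[0,0,-3.9],[0,0,-3.9]],"rotation":[[0,0,0],[0,0,0],[0,0,0],[0,0,0],[0,0,0]]}'
for i in 1 2 3; do python3 -m pendant '{"delta_pos":[[0,0,-0.1],[0,0,-0.1]],"rotation":[[0,0,0],[0,0,0]]}' | grep -E "tcp|wrist"; done
```

```text
time_s: 14.17
tcp_pos: [0.6108, -0.1139, 0.0437]
orientation: [0.707, -0.707, -0.01, 0.011]
wrist_force: [-0.1, 0.5, -0.8]
finger_gap: 0.0308
tcp_pos: [0.612, -0.1142, 0.0444]
wrist_force: [-0.3, 0.0, -0.2]
tcp_pos: [0.6117, -0.1141, 0.0431]
wrist_force: [-0.3, 0.4, -0.6]
tcp_pos: [0.6117, -0.1141, 0.0419]
wrist_force: [0.7, 0.1, 0.1]
```

```bash
for i in 1 2 3; do python3 -m pendant '{"delta_pos":[[0,0,-0.07],[0,0,-0.07]],"rotation":[[0,0,0],[0,0,0]]}' | grep -E "tcp|wrist"; done
```

```text
tcp_pos: [0.6117, -0.1141, 0.0418]
wrist_force: [-1.4, 1.6, 4.2]
tcp_pos: [0.6117, -0.114, 0.0417]
wrist_force: [-3.6, 1.6, 7.7]
tcp_pos: [0.6117, -0.1139, 0.0415]
wrist_force: [-4.6, 3.7, 11.1]
```

```bash
python3 -m pendant '{"delta_pos":[[0,0,0.17],[0,-0.5,0.17],[0.05,-1.2,0.17],[0.05,-2,0.17],[0.1,-2.8,0.17],[0.1,-3.5,0.17],[0.1,-4,0.17],[0.1,-4.3,0.17],[0.1,-4.3,0.17]],"rotation":[[0,0,0],[0,0,0],[0,0,0],[0,0,0],[0,0,0],[0,0,0],[0,0,0],[0,0,0],[0,0,0]]}' | grep -E "time|tcp|wrist"
for i in 1 2 3 4; do python3 -m pendant '{"delta_pos":[[0,-0.1,0],[0,-0.15,0]],"rotation":[[0,0,0],[0,0,0]]}' | grep -E "tcp|wrist"; done
```

```text
time_s: 15.92
tcp_pos: [0.6131, -0.1584, 0.0419]
wrist_force: [-0.2, 1.3, 5.1]
tcp_pos: [0.6131, -0.159, 0.0419]
wrist_force: [0.2, 3.0, 5.3]
tcp_pos: [0.6131, -0.1593, 0.0419]
wrist_force: [-0.1, 7.6, 7.4]
tcp_pos: [0.6131, -0.1594, 0.0419]
wrist_force: [-0.1, 12.3, 8.4]
tcp_pos: [0.6131, -0.1596, 0.0419]
wrist_force: [-0.8, 16.6, 9.4]
```

```bash
python3 -m pendant '{"delta_pos":[[0.15,0.35,0.05],[0.25,0.35,0.05],[0.3,0.35,0.05]],"rotation":[[0,0,0],[0,0,0],[0,0,0]]}' | grep -E "tcp|wrist"
for i in 1 2 3 4; do python3 -m pendant '{"delta_pos":[[0.1,0,0],[0.15,0,0]],"rotation":[[0,0,0],[0,0,0]]}' | grep -E "tcp|wrist"; done
```

```text
tcp_pos: [0.6147, -0.1593, 0.0419]
wrist_force: [-5.8, 4.4, 9.0]
tcp_pos: [0.6152, -0.1592, 0.0419]
wrist_force: [-9.8, 6.4, 12.9]
tcp_pos: [0.6164, -0.1592, 0.0419]
wrist_force: [-9.1, 5.3, 13.0]
tcp_pos: [0.6171, -0.1591, 0.0419]
wrist_force: [-14.0, 5.2, 15.2]
tcp_pos: [0.6173, -0.1591, 0.0419]
wrist_force: [-18.1, 4.3, 19.1]
```

```bash
cat > chk.py <<'E'
from h import *
import sys
np.set_printoptions(precision=4,suppress=True)
s=arm.capture("side");w=arm.capture("wrist");t=arm.capture("top")
o=arm.observe();print(o["time_s"],o["tcp_pos"],o["wrist_force"],o["moment"],o["orientation"])
for k,zz in(("rail",.018),("lap_end",.018),("nest",.018),("press_pad",.066)):
  A={}
  for c,n in((s,"side"),(t,"top"),(w,"wrist")):
    a=arm.mark_of(c,k)
    if a: A[n]=(c,a[0]["centre"]);print(k,n,round(a[0]["score"],2),onz(c,a[0]["centre"],zz))
cv2.imwrite(f"pics/{sys.argv[1]}.png",np.vstack([cv2.resize(s["img"][240:380,280:480],(600,420),interpolation=3)])[:,:,::-1])
save(t,sys.argv[1]+"t");save(w,sys.argv[1]+"w")
E
python3 chk.py p5
```

```text
17.65 [ 0.6173 -0.1592  0.0419] [-17.5897   5.1648  18.8021] [ 0.9179  2.8357 -0.4724] [ 0.7083 -0.7058 -0.0056  0.0139]
rail side 0.85 [ 0.6129 -0.1618  0.018 ]
rail top 0.61 [ 0.6166 -0.1695  0.018 ]
rail wrist 0.85 [ 0.6183 -0.1651  0.018 ]
lap_end side 0.82 [ 0.6172 -0.2614  0.018 ]
lap_end top 0.59 [ 0.6135 -0.2631  0.018 ]
nest side 0.9 [ 0.6213 -0.2607  0.018 ]
nest top 0.66 [ 0.6188 -0.2658  0.018 ]
nest wrist 0.66 [ 0.6189 -0.1653  0.018 ]
press_pad side 0.79 [ 0.456  -0.2493  0.066 ]
```

View pics/p5.png

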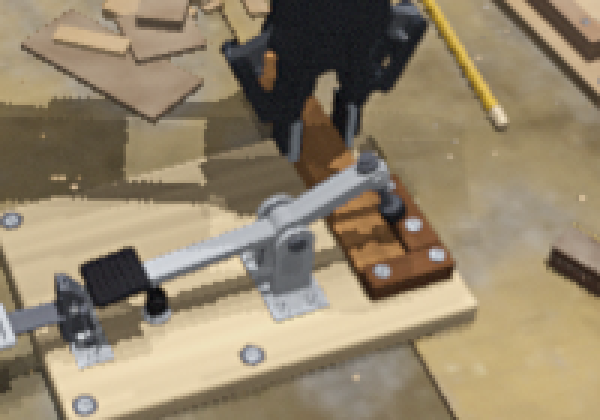

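```bash
python3 -m pendant '{"delta_pos":[[-0.2,0,0.1],[-0.4,0,0.2],[-0.4,0,0.2]],"rotation":[[0,0,0],[0,0,0],[0,0,0]]}' | grep -E "tcp|wrist"
python3 -m pendant '{"delta_pos":[[0,0,0],[0,0,0],[0,0,0],[0,0,0.1],[0,0,0.5],[0,0,0.5]],"rotation":[[0,0,0],[0,0,0],[0,0,0],[0,0,0],[0,0,0],[0,0,0]]}' 5.5
python3 -m pendant '{"delta_pos":[[0,1,3],[0,3,6],[0,6,9],[0,12,10],[0,16,10],[0,16,10]],"rotation":[[0,0,0],[0,0,0],[0,0,0],[0,0,0],[0,0,0],[0,0,0]]}'
python3 chk.py p6
python3 - <<'E'
import cv2,numpy as np
a=cv2.imread("pics/p6.png");b=cv2.imread("pics/p6t.png")[160:300,320:460]
cv2.imwrite("pics/p6b.png",np.hstack([cv2.resize(a,(400,280)),cv2.resize(b,(400,400),interpolation=3)[:280]]))
E
```

```text
tcp_pos: [0.6164, -0.1592, 0.0426]
wrist_force: [-0.9, 4.2, -0.6]
time_s: 19.0
tcp_pos: [0.618, -0.1599, 0.0497]
orientation: [-0.707, 0.707, 0.011, -0.01]
wrist_force: [-0.3, -0.4, 0.2]
finger_gap: 0.0551
time_s: 19.5
tcp_pos: [0.618, 0.0043, 0.151]
orientation: [0.707, -0.707, -0.012, 0.01]
wrist_force: [1.0, 0.5, -0.6]
finger_gap: 0.0551
19.65 [0.6175 0.0017 0.1492] [ 0.321  -0.9955 -0.2485] [ 0.0029 -0.0382  0.0412] [-0.7068  0.7073  0.0116 -0.0109]
rail side 0.83 [ 0.6148 -0.1727  0.018 ]
rail top 0.64 [ 0.6122 -0.174   0.018 ]
rail wrist 0.91 [ 0.619  -0.1641  0.018 ]
lap_end top 0.7 [ 0.622  -0.2613  0.018 ]
nest side 0.97 [ 0.6218 -0.2667  0.018 ]
nest top 0.58 [ 0.3044 -0.2357  0.018 ]
press_pad side 0.79 [ 0.4522 -0.2533  0.066 ]
press_pad top 0.94 [ 0.4498 -0.2526  0.066 ]
```

View pics/p6b.png

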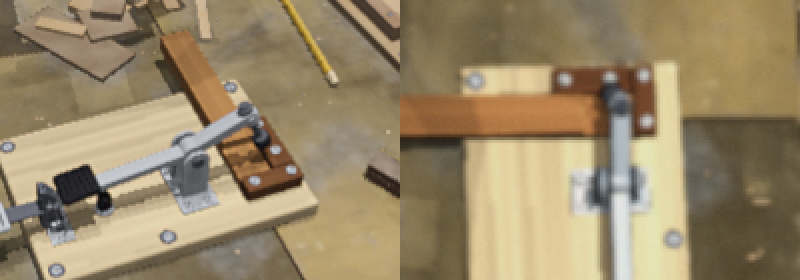

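```bash
python3 - <<'E'
from h import *
np.set_printoptions(precision=4,suppress=True)
w=arm.capture("wrist");t=arm.capture("top");s=arm.capture("side")
j=np.array([.618,-.2479]);c,si=np.cos(-1.544),np.sin(-1.544)
J=lambda p:((p[:2]-j)@np.array([[c,-si],[si,c]]))*1000
m=arm.trace(t,"rail")
m=m[0]["mask"]; cols=np.where(m.any(0))[0]; print("cols",cols.min(),cols.max())
for c0,c1 in((cols.min()+3,390),):
  for nm,z,f in(("far edge",.038,lambda v:v.min()-.5),("near edge",.018,lambda v:v.max()+.5)):
    P3=np.array([J(onz(t,(f(np.where(m[:,k])[0]),k),z)) for k in range(c0,c1) if m[:,k].any()])
    a=np.polyfit(P3[:,0],P3[:,1],1);r=P3[:,1]-np.polyval(a,P3[:,0]);ok=abs(r)<2;a=np.polyfit(P3[ok,0],P3[ok,1],1)
    print(nm,"slope",a[0],"y at jig x=-80:",np.polyval(a,-80),"at 0:",a[1],P3[:,0].min(),P3[:,0].max())
# expected outlines when home, drawn over
def G(x,y,z): return [j[0]+(c*x-si*y)/1e3,j[1]+(si*x+c*y)/1e3,z/1e3]
ims=[]
for cam,(r0,r1,c0,c1) in((t,(180,250,320,440)),(s,(260,350,330,450))):
    im=cv2.resize(cam["img"][r0:r1,c0:c1],None,fx=6.6,fy=6.6,interpolation=cv2.INTER_CUBIC)
    for L in([(-180,-16,38),(-20,-16,38),(-20,16,38),(-180,16,38)],[(-20,-16,28),(20,-16,28),(20,16,28),(-20,16,28)]):
        q=proj(cam,[G(*p) for p in L]); q=((q-[c0,r0]+.5)*6.6).astype(int); cv2.polylines(im,[q],True,(0,255,255),1)
    ims.append(im[:, :790])
o=ims; ims=[cv2.resize(i,None,fx=.75,fy=.75) for i in ims]
cv2.imwrite("pics/p7.png",cv2.resize(np.vstack(ims),None,fx=.75,fy=.75)[:,:,::-1] if np.vstack(ims).shape[0]>600 and 0 else np.vstack(ims)[:,:,::-1]); print(np.vstack(ims).shape)
i=np.vstack(ims); k=min(1,600/i.shape[0]); cv2.imwrite("pics/p7.png",cv2.resize(i,None,fx=k,fy=k)[:,:,::-1])
save(w,"w7")
E
```

```text
cols 313 391
far edge slope -0.03335722582257333 y at jig x=-80: 17.01554498523019 at 0: 14.346966919424322 -173.8838071255426 -10.795979475391544
near edge slope -0.005455621930589182 y at jig x=-80: -13.898459402191632 at 0: -14.334909156638766 -174.84072056796418 -9.324085211595696
(792, 592, 3)
```

View pics/p7.png

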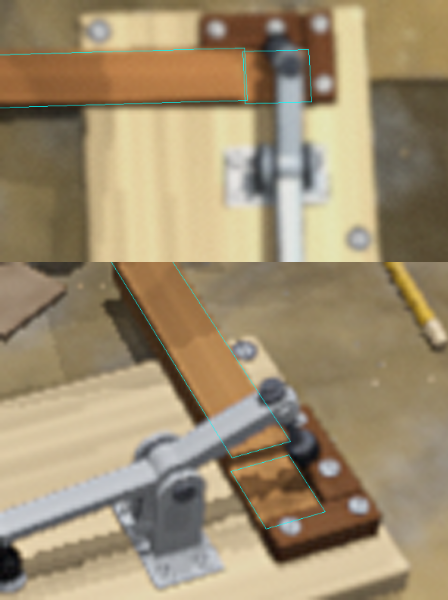

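```bash
python3 -m pendant '{"delta_pos":[[-2,-2,0],[-4,-4,0],[-7,-6,0],[-10,-9,0],[-13,-12,0],[-16,-15,0],[-19,-18,0],[-22,-21,0],[-24.6,-24,0],[-24.6,-25.6,-2],[-24.6,-25.6,-4],[-24.6,-25.6,-4],[-24.6,-25.6,-4],[-24.6,-25.6,-4],[-24.6,-25.6,-4]],"rotation":[[0,0,-0.12],[0,0,-0.24],[0,0,-0.36],[0,0,-0.48],[0,0,-0.6],[0,0,-0.72],[0,0,-0.84],[0,0,-0.96],[0,0,-1.08],[0,0,-1.2],[0,0,-1.32],[0,0,-1.44],[0,0,-1.57],[0,0,-1.57],[0,0,-1.57]]}' 0
python3 - <<'E'
from h import *
np.set_printoptions(precision=4,suppress=True)
s=arm.capture("side");t=arm.capture("top");w=arm.capture("wrist")
for c,n in((s,"side"),(t,"top"),(w,"wrist")):
    a=arm.mark_of(c,"catch_tab")
    if a: print(n,round(a[0]["score"],2),a[0]["centre"],onz(c,a[0]["centre"],.049))
o=arm.observe();print(o["tcp_pos"],o["orientation"],o["wrist_force"],o["joints"])
cv2.imwrite("pics/p8.png",np.hstack([cv2.resize(s["img"][250:390,220:460],(480,280)),cv2.resize(w["img"],(320,280))])[:,:,::-1])
E
```

```text
time_s: 21.7
tcp_pos: [0.3714, -0.2556, 0.1088]
orientation: [-0.508, 0.508, -0.492, 0.492]
wrist_force: [1.3, 0.4, 0.1]
finger_gap: 0.0002
side 0.96 [350.0, 271.6] [ 0.3673 -0.254   0.049 ]
wrist 0.71 [276.8, 320.4] [ 0.374  -0.2539  0.049 ]
[ 0.3715 -0.2555  0.1089] [-0.5077  0.5077 -0.492   0.4924] [-0.1118  0.0612  0.3242] [-0.7678 -0.2548  2.1339 -0.      1.262   0.7721]
```

View pics/p8.png

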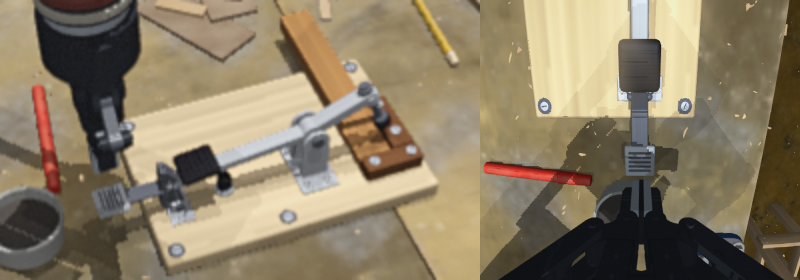

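```bash
python3 -m pendant '{"delta_pos":[[0,0.1,-2],[0,0.1,-3.8],[0,0.1,-4.4],[0,0.1,-4.8],[0,0.1,-5.1],[0,0.1,-5.3],[0,0.1,-5.3]],"rotation":[[0,0,0],[0,0,0],[0,0,0],[0,0,0],[0,0,0],[0,0,0],[0,0,0]]}' | grep -E "time|tcp|wrist"
for i in 1 2 3; do python3 -m pendant '{"delta_pos":[[0,0,-0.1],[0,0,-0.2]],"rotation":[[0,0,0],[0,0,0]]}' | grep -E "tcp|wrist"; done
python3 - <<'E'
from h import *
s=arm.capture("side")
a=arm.mark_of(s,"press_pad");print([(x["centre"],x["score"]) for x in a[:1]]); save(s,"s9")
E
```

```text
time_s: 22.58
tcp_pos: [0.3718, -0.2548, 0.0559]
wrist_force: [-0.3, -0.6, 1.4]
tcp_pos: [0.3715, -0.2549, 0.0543]
wrist_force: [-2.8, 0.2, 2.9]
tcp_pos: [0.3713, -0.2548, 0.0518]
wrist_force: [-3.4, -0.8, 2.2]
tcp_pos: [0.3712, -0.2547, 0.0496]
wrist_force: [-3.3, -0.6, 2.0]
[([317.2, 321.1], 0.8)]
```

```bash
python3 -m pendant '{"delta_pos":[[-0.1,0,1],[-0.3,0,3],[-0.5,0,6],[-2,0,10],[-4,4,14],[-4,8,14],[-4,8,14],[-4,8,14]],"rotation":[[0,0,0],[0,0,0],[0,0,0],[0,0,0],[0,0,0],[0,0,0],[0,0,0],[0,0,0]]}' | grep -E "time|tcp|wrist"
python3 chk.py p9
python3 - <<'E'
import cv2,numpy as np
a=cv2.imread("pics/p9.png");b=cv2.imread("pics/p9t.png")[160:330,300:470]
cv2.imwrite("pics/p9b.png",np.hstack([cv2.resize(a,(460,322)),cv2.resize(b,(322,322),interpolation=3)]))
E
```

```text
time_s: 23.85
tcp_pos: [0.3321, -0.173, 0.1919]
wrist_force: [-0.0, 0.7, -0.5]
24.0 [ 0.3315 -0.1747  0.1895] [-0.1617 -0.0711 -0.1366] [-0.0088 -0.0109  0.0378] [ 0.5075 -0.5074  0.4923 -0.4926]
rail side 0.73 [ 0.6143 -0.1722  0.018 ]
rail top 0.63 [ 0.6143 -0.1693  0.018 ]
lap_end side 0.84 [ 0.6202 -0.2639  0.018 ]
lap_end top 0.55 [ 0.6141 -0.2657  0.018 ]
nest side 0.58 [ 0.6257 -0.2604  0.018 ]
nest top 0.78 [ 0.6211 -0.2684  0.018 ]
press_pad top 0.7 [ 0.4541 -0.2559  0.066 ]
press_pad wrist 0.94 [ 0.4624 -0.2615  0.066 ]
```

View pics/p9b.png

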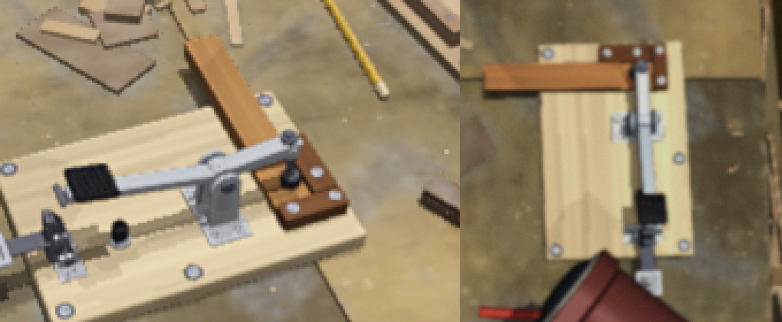

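```bash
python3 - <<'E'
from h import *
t=arm.capture("top");w=arm.capture("wrist")
a=arm.mark_of(t,"press_pad");b=arm.mark_of(w,"press_pad")
if a and b: print(tri((t,a[0]["centre"]),(w,b[0]["centre"])))
print(arm.job_done())
E
```

```text
(array([ 0.45269979, -0.24357864,  0.11638049]), [np.float64(0.1), np.float64(0.1)])
the job is handed in; nothing more can be done
None
```

I pressed the tail until the catch held, laid the rail against the end stop and fence, released it, and tripped the catch. The jaw now grips the thin end. I handed the job in at about 24 s, and no verdict was reported.

**Lever:** When I lifted off, the finger force fell from 11 N to 0.1 N within 2 mm, with the pad at about 67 mm. The next picture showed the lever still open. The largest push I read was about 12 N.

**Rail:** I felt the end stop at up to 17 N and the fence at about 18 N. The camera outline after release puts the rail's centre line within about 2 mm of the fence line. The two edge fits of its angle disagreed, at -0.033 and -0.005 rad. The gripper's own heading was within 0.01 rad of the fence, so I did not nudge the rail again.

**Clamp:** The last pictures show the foot on the thin end, the tail up, and the arm clear. No bystander in view looks moved, but I did not re-measure them.

**Checks that were weak:**
- The lever angle and foot force were only judged by eye.
- My last estimate of the pad height was 116 mm, against the roughly 96 mm I expected. It came from a poor pair of views and disagrees with the pictures.
- The network's marks for the rail's lapped end and its home point scattered by several millimetres.

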